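# Meter two souvenir boats from the tipping bin

## Task

One of the two tipping bins on the stall holds little wooden boats in single file; the other holds round discs. Lift the boat bin's handle slowly until the first boat slides, then hold the bin at that angle while the two front boats slide out into its tray. Then lower the bin gently back down level and let go, with the other boats still in it.

Things in the scene. Friction and masses are not known exactly. Their poses are not given: they have to be found in the camera images.
- boat_bin (a joint): tilt of the open plywood bin (175 x 84 mm) with the boats, rad: 0 = level, resting on its stand; grows as the handle end is lifted, to 0.9. It hinges at its pouring lip, nearly freely: lifting takes 2 to 4 N and it falls back if let go. Its floor slopes 14 degrees down to the lip in the front 68 mm and is level behind. The front two boats start to slide at a tilt of 0.12 to 0.45 rad, changing from day to day.
- boat_bin_handle (a point): middle of the handle, a round wooden bar 14 mm thick, 65 mm free between two posts, 172 mm above the table, the bin wall 38 mm below it; pinch it from above across the bar (it may turn in the fingers). Axes turn with the bin; when level: z up, y along the bar, x from the handle to the lip. The hinge axis is parallel to y, 172 mm along +x and 107 mm below this point.
- boat_stand_tray (a point): centre of the inner floor of the boat bin's collecting tray, fixed in front of the lip; inside 145 mm (x, away from the bin) x 100 mm (y), walls 38 mm above this floor; the floor is 17 mm above the table. x points from the bin to the tray, z up.
- boat1_mid (a point): first (front) boat, nearest the lip: little flat-bottomed wooden boat, 60 mm long (lying across the bin) x 30 mm x 20 mm high, about 25 g; the point is its centre; its axes are not needed. It must end in the tray.
- boat2_mid (a point): second boat, just behind the first: little flat-bottomed wooden boat, 60 mm long (lying across the bin) x 30 mm x 20 mm high, about 25 g; the point is its centre; its axes are not needed. It must end in the tray.
- boat3_mid (a point): third boat, first of the three on the level part: little flat-bottomed wooden boat, 60 mm long (lying across the bin) x 30 mm x 20 mm high, about 25 g; the point is its centre; its axes are not needed. It starts to slide at a tilt 14 degrees larger than the front two, and must stay in the bin with the two behind it.
Not all that is in view belongs to the job. Leave any blue look-alike of the part that bears boat3_mid alone. What is shaped like the part that bears boat1_mid but green is not meant.

How it is judged:
By the outcome, as a careful person would: the job done as asked, in the order asked, and still so for the second after the job is handed in, with the robot touching nothing.
It also fails if it takes over 45 s, if anything falls off the work surface, if the arm or the gripper's body presses on something with over 40 N, if the wrist force passes 120 N, or if a joint passes its speed limit or range.

## Robot

A 6-joint arm with a two-finger parallel gripper is mounted at the origin on the work surface. World frame = base frame: x ahead of the robot, y to its left, z up, the work surface at z = 0. Lengths are in m, angles in rad, forces in N, time in s.
With the tool pointing down it reaches from about 0.3 to 0.95 m from the base axis. Payload 3.1 kg.
Tool frame: the origin (TCP) lies between the finger pads; the fingertips stand 11 mm ahead of it and the grasp point (between the pads) lies 8 mm behind it; z points along the fingers, y is the direction in which the jaws open and shut (so a half turn about z gives the same grasp; the last joint's range is limited). The gripper opens to 85 mm and grips with 20 to 120 N. Pads are 22 mm wide; open, the fingers measure 114 mm over their backs; the gripper's body (76 mm by 85 mm) begins 54 mm behind the grasp point. The pads swing forward as they close: fully open they stand 13 mm farther back than shut.
Start: joints at [1.26, 0.308, 1.634, -0, 1.2, -0.07], TCP at [0.149, 0.607, 0.242] pointing down, gripper open.
Joint ranges: [-3.06, 3.06], [-0.79, 1.96], [0.05, 2.63], [-1.19, 4.34], [0.05, 2.64], [-2.94, 2.94]. Speed limits (rad/s): [2.79, 2.79, 3.14, 3.14, 3.14, 3.14].

## Interface

Orientations are given as a 3x3 rotation matrix whose columns are the frame's x, y, z axes.
In Python, from bench import ctrl, claw, state, grab_frame gives the robot as it stands. Calls block until the motion is done:
- ctrl.move_ptp(position, orientation): joint-space move of the TCP to a pose.
- ctrl.move_linear(position, speed=0.15, frame=None, f_stop=None): straight line of the TCP; frame=None keeps the orientation; speed is the mean speed in m/s. With f_stop (N) it stops when the force on the tool has changed by that much, and returns True; else False.
- ctrl.goto_joints(angles): joint-space move.
- claw.release() and claw.gripper_close(): open the fingers fully, or close them until they stop; the grip force is fixed at half the most.
- ctrl.sleep(seconds).
- ctrl.ik(position, orientation): joint angles nearest the present ones, or None.
- state(): the state.
- grab_frame(name): name is "side" or "top" or "wrist"; returns a dict with "color" (400x640x3 uint8, blue, green, red), "vfov" (degrees; the focal length in pixels is half the picture's height over the tangent of half this angle, whatever the lens; pixels are square), "cx", "cy" (the principal point, pixels), "k1" (the pictures are not rectified: a ray, as slopes to the right and down, at radius r is drawn at 1 + k1 r^2 times it, then the intrinsics apply), "origin" and "attitude" of the camera in the world; the wrist camera has in their place "T_tool_cam" (4x4, takes a point from camera to tool coordinates, whose origin is the TCP and whose axes are the flange's). Camera axes: x right, y up, looking along -z (the intrinsics and any distortion apply to the point x, -y, -z); pixel columns grow to the right and rows downward; lengths in m; the calibration is good to about 2 mm. A picture is of the moment at which its call begins: read the wrist's pose just before it. There is no depth.
A pose or a line that the arm cannot do raises ctrl.Unreachable and nothing moves.
- ctrl.job_done(): hands the job in, once; it reports no verdict.
The state is a dict: "t": time; "joint_positions": joint angles; "qvel": joint speeds; "tau": joint torques, N m; "eef_pos": TCP position; "eef_rot": TCP orientation; "force": force on the tool from outside, world axes, zero at the start; "moment": the same for the moment, N m; "finger_gap": finger opening in m.
Only numpy, scipy, OpenCV 4.12 (cv2) and the standard library are available. Lean on these libraries where they do the work, as an engineer would, in place of code of your own. Each camera call takes 0.05 s, during which the arm holds its last target.

## Working session

There is one attempt and no reset: what is moved stays moved. The work goes in short steps, each a Python script; the robot and the scene stay as the last script left them, time stands still between calls to the robot, and variables do not carry over. Pictures are saved under pics/ and viewed, and the job is handed in when it is done.

```bash
mkdir -p pics; ls
python3 - <<'E'
from bench import ctrl, claw, state, grab_frame
import cv2
for n in ("side","top","wrist"):
    f=grab_frame(n); cv2.imwrite(f"pics/{n}0.png",f["color"])
    print(n,{k:(v.tolist() if hasattr(v,'tolist') else v) for k,v in f.items() if k!="color"})
s=state();print(s)
E
```

```text
pics
side {'vfov': 50.08157169047946, 'cx': 314.94266930317696, 'cy': 198.51885782944646, 'k1': -0.10158863591586702, 'origin': [0.03625204620313856, -0.5448742882139627, 0.7946006337546692], 'attitude': [[0.709410299814077, 0.4378566047858381, -0.5522849085056732], [-0.7047344538390206, 0.43035193277504474, -0.5640448240423812], [-0.00929387378431738, 0.7893534110917628, 0.6138687288890673]]}
top {'vfov': 57.438641862987225, 'cx': 324.08667027970745, 'cy': 205.46594963583036, 'k1': 0.02189586381231414, 'origin': [0.5186043193535528, 0.052405594332868254, 0.864404085430417], 'attitude': [[-0.013742316600448152, 0.9900300422469349, -0.14018439350721532], [-0.999904622865538, -0.01341362107789816, 0.0032893679795412438], [0.001376192784210149, 0.1402162266576565, 0.9901199502460849]]}
wrist {'vfov': 71.53552104792193, 'cx': 322.1226487808408, 'cy': 199.9353607779332, 'k1': -0.03970051822078836, 'T_tool_cam': [[-0.00021771819068016552, 0.9538736434328032, 0.30020830262172354, 0.07725632927683806], [0.9999994839895306, -9.02151411345495e-05, 0.0010118704947506803, -0.0008309144252398593]
[... 183 characters left out ...]
,  1.63487387e+00, -2.53546439e-05,
        1.19971522e+00, -6.96916126e-02]), 'qvel': array([ 0.00026216, -0.00206843, -0.00326356, -0.00023448, -0.00102272,
       -0.00041559]), 'tau': array([ 5.86716087e-04, -4.15800977e+01, -2.77146631e+01, -1.22390111e-04,
        6.02129905e-03, -1.51121100e-06]), 'eef_pos': array([0.14887519, 0.60637171, 0.24132317]), 'eef_rot': array([[-9.71154856e-01,  2.38449091e-01, -5.26564673e-04],
       [ 2.38449651e-01,  9.71153341e-01, -1.71852088e-03],
       [ 1.01595299e-04, -1.79450906e-03, -9.99998385e-01]]), 'force': array([0.11409057, 0.24264442, 0.61277664]), 'moment': array([-0.0137775 ,  0.00839259,  0.04851967]), 'finger_gap': 0.0857307469828664}
```

View pics/side0.png

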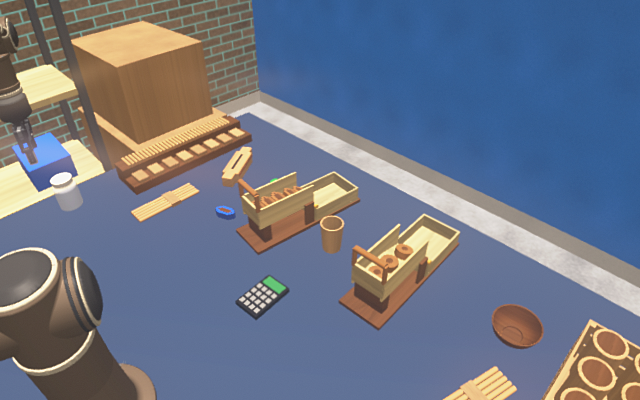

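View pics/top0.png

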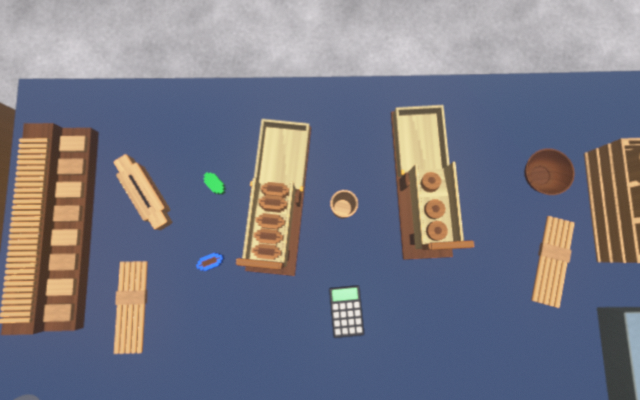

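View pics/wrist0.png

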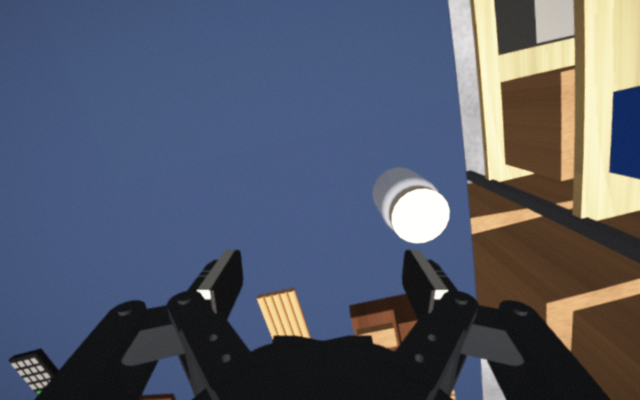

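The boat bin is the left one in the top view, with five boats around (270,188) to (267,252) and its handle near (259,264). The right bin holds discs. I'll enlarge both views.

Run:
```python
import cv2
a=cv2.imread('pics/top0.png')[105:285,220:330]; cv2.imwrite('pics/top0c.png',cv2.resize(a,None,fx=3.3,fy=3.3,interpolation=2))
a=cv2.imread('pics/side0.png')[165:255,220:370]; cv2.imwrite('pics/side0c.png',cv2.resize(a,None,fx=5,fy=5,interpolation=2))
```

```text
(no output)
```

View pics/top0c.png

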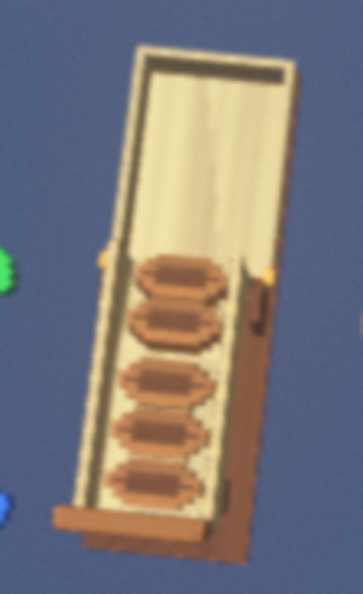

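View pics/side0c.png

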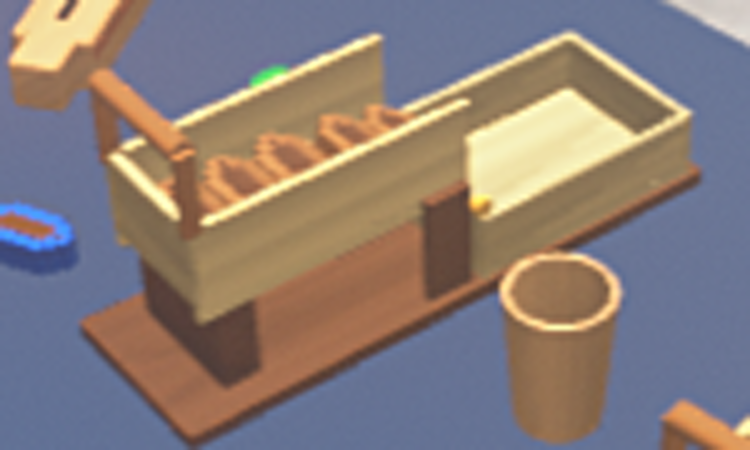

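```bash
cat > h.py <<'E'
import numpy as np, cv2
from bench import ctrl, claw, state, grab_frame
def cam(f):
    fl=200/np.tan(np.radians(f["vfov"])/2)
    K=np.array([[fl,0,f["cx"]],[0,fl,f["cy"]],[0,0,1.]])
    if "origin" in f: o=np.array(f["origin"]);R=np.array(f["attitude"])
    else: o,R=f["o"],f["R"]
    return K,np.array([f["k1"],0,0,0,0.]),o,R
def ray(f,px):
    K,d,o,R=cam(f)
    u=cv2.undistortPoints(np.array([[px]],float),K,d)[0,0]
    v=R@np.array([u[0],-u[1],-1]); return o,v/np.linalg.norm(v)
def onz(f,px,z):
    o,v=ray(f,px); return o+v*(z-o[2])/v[2]
def proj(f,p):
    K,d,o,R=cam(f); q=R.T@(np.array(p)-o); q=np.array([q[0],-q[1],-q[2]])
    return cv2.projectPoints(q.reshape(1,3),np.zeros(3),np.zeros(3),K,d)[0][0,0]
def wrist():
    s=state(); f=grab_frame("wrist"); T=np.array(f["T_tool_cam"])
    f["R"]=s["eef_rot"]@T[:3,:3]; f["o"]=s["eef_pos"]+s["eef_rot"]@T[:3,3]; return f
def tri(a,b):
    A=np.zeros((3,3));c=np.zeros(3)
    for o,v in (a,b):
        P=np.eye(3)-np.outer(v,v);A+=P;c+=P@o
    return np.linalg.solve(A,c)
E
python3 - <<'E'
from h import *
np.set_printoptions(precision=4,suppress=True)
t=grab_frame("top");s=grab_frame("side")
T=lambda x,y:(220+x/3.3,105+y/3.3)
S=lambda x,y:(220+x/5,165+y/5)
print("bar L/R top",onz(t,T(55,517),.176),onz(t,T(208,529),.176))
print("bar side",onz(s,S(103,82),.174),onz(s,S(183,150),.174))
print("bar tri",tri(ray(t,T(131,521)),ray(s,S(143,114))))
for p in [(140,48),(295,62)]: print("tray rim top",onz(t,T(*p),.055))
for p in [(570,36),(690,115)]: print("tray rim side",onz(s,S(*p),.055))
for p in [(180,274),(175,322),(167,382),(161,432),(155,483)]: print("boat",onz(t,T(*p),.09))
for p in [(85,547),(245,562)]: print("base",onz(t,T(*p),.012))
E
```

```text
bar L/R top [0.5127 0.2142 0.176 ] [0.5047 0.128  0.176 ]
bar side [0.5133 0.2077 0.174 ] [0.5063 0.1348 0.174 ]
bar tri [0.5101 0.1714 0.1745]
tray rim top [0.8357 0.1895 0.055 ]
tray rim top [0.8242 0.081  0.055 ]
tray rim side [0.8348 0.1861 0.055 ]
tray rim side [0.8244 0.0808 0.055 ]
boat [0.6677 0.1561 0.09  ]
boat [0.636  0.1592 0.09  ]
boat [0.5969 0.1641 0.09  ]
boat [0.5648 0.1677 0.09  ]
boat [0.5324 0.1713 0.09  ]
base [0.4903 0.2315 0.012 ]
base [0.4784 0.1203 0.012 ]
```

```bash
cat >> h.py <<'E'
A=np.radians(-6.2)
bx=np.array([np.cos(A),np.sin(A),0]);by=np.array([-np.sin(A),np.cos(A),0]);Z=np.array([0,0,1.])
RT=np.column_stack([by,bx,-Z])
E
python3 - <<'E'
from h import *
ctrl.move_ptp([0.510,0.1714,0.245],RT)
s=state();print(s["t"],s["eef_pos"],s["joint_positions"],s["force"])
f=wrist();cv2.imwrite("pics/w1.png",f["color"]);cv2.imwrite("pics/t1.png",grab_frame("top")["color"]);cv2.imwrite("pics/s1.png",grab_frame("side")["color"])
np.save("w1.npy",f,allow_pickle=True)
print(proj(f,[.51,.1714,.172]))
E
```

```text
2.2833 [0.50982686 0.17225065 0.24502014] [2.44664879e-01 1.38421425e-01 1.83584504e+00 4.43061520e-04
 1.16721300e+00 3.51447946e-01] [ 0.76502753 -0.50451654 -0.04812333]
[323.24432254 214.74682008]
```

View pics/w1.png

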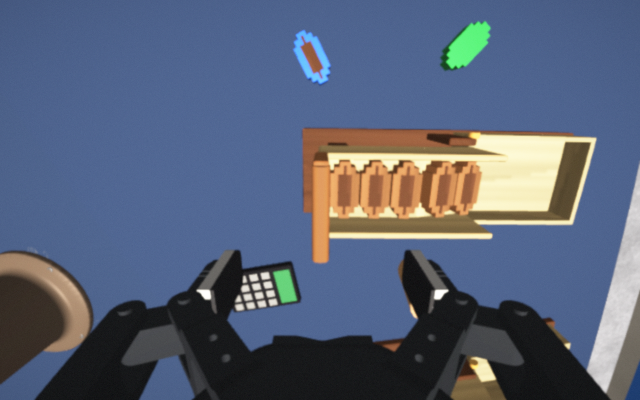

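View pics/t1.png

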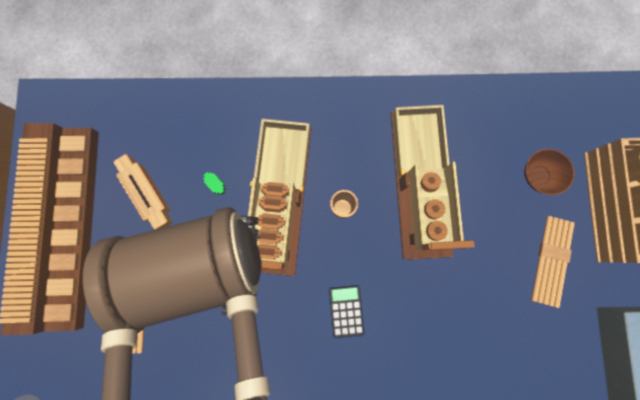

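View pics/s1.png

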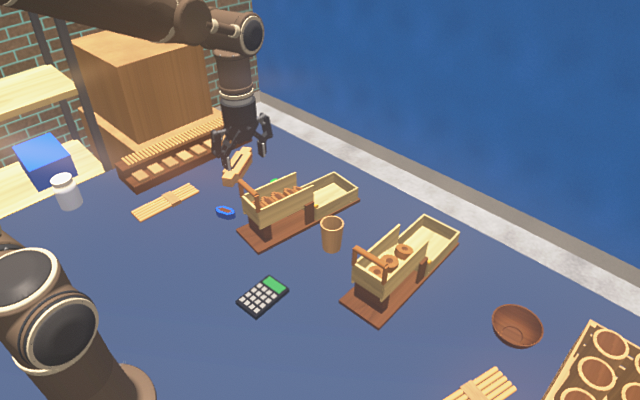

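Run:
```python
import cv2
a=cv2.imread('pics/w1.png')[120:280,290:510]; cv2.imwrite('pics/w1c.png',cv2.resize(a,None,fx=3.6,fy=3.6,interpolation=2))
```

```text
(no output)
```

View pics/w1c.png

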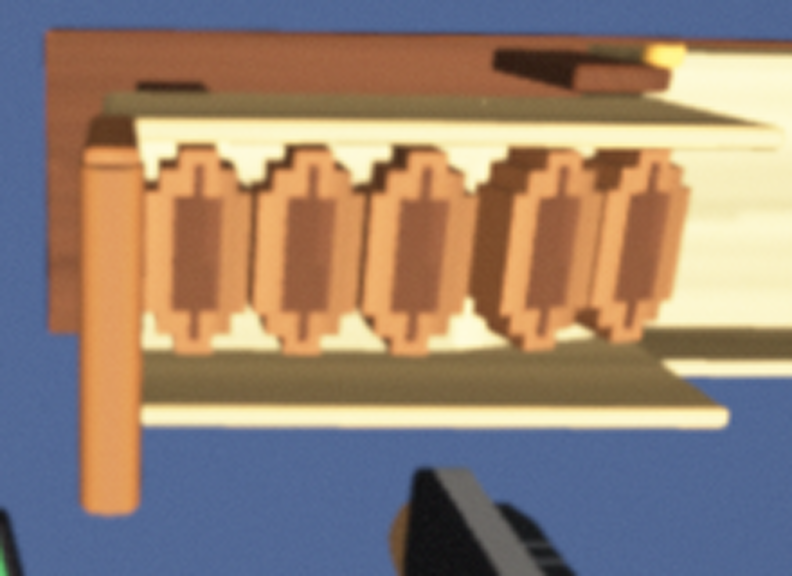

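Run:
```python
from h import *
f=np.load("w1.npy",allow_pickle=True).item()
W=lambda x,y:(290+x/3.6,120+y/3.6)
for p in [(112,150),(108,513),(110,333)]: print(onz(f,W(*p),.174))
# lip ends / boat centres on mid-height
print(proj(grab_frame("top"),[.681,.152,.065]))
```

```text
[0.51291285 0.21365794 0.174     ]
[0.50295479 0.1305533  0.174     ]
[0.50819255 0.17422259 0.174     ]
[277.91381048 184.22214553]
```

Wrist picture: the bar runs from px (321,162) to (320,262). That puts its middle at about (0.5085, 0.172), which agrees with the other two cameras within 2 mm. Next I descend and pinch it.

Run:
```python
from h import *
print(ctrl.move_linear([0.509,0.172,0.164],speed=0.06,f_stop=8))
s=state();print(s["t"],s["eef_pos"],s["force"])
claw.gripper_close()
s=state();print(s["t"],s["eef_pos"],s["force"],s["moment"],s["finger_gap"])
np.save("f0.npy",s["force"])
t=grab_frame("top");cv2.imwrite("pics/t2.png",t["color"]);cv2.imwrite("pics/s2.png",grab_frame("side")["color"])
cv2.imwrite("pics/t2c.png",cv2.resize(t["color"][105:285,220:330],None,fx=3.3,fy=3.3,interpolation=2))
a=cv2.imread('pics/s2.png')[145:255,200:370]; cv2.imwrite('pics/s2c.png',cv2.resize(a,None,fx=4.5,fy=4.5,interpolation=2))
```

```text
False
3.9833 [0.50941291 0.17210022 0.16450964] [-0.74766698  0.17920654 -0.19316549]
4.65 [0.50837796 0.17205612 0.16416457] [-2.30295062  0.58559204  2.8870166 ] [ 0.01006953  0.57139358 -0.10072088] 0.012033479610648865
```

View pics/t2c.png

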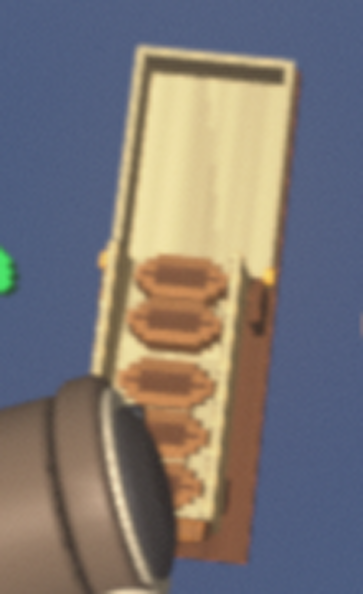

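View pics/s2c.png

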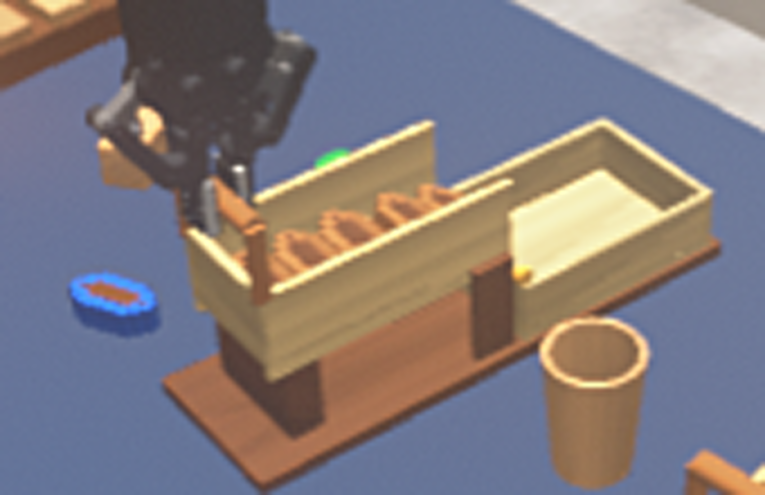

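```bash
cat >> h.py <<'E'
G0=np.array([0.50838,0.17206,0.16416])
def tcp(th):
    x=-.172*np.cos(th)+.107*np.sin(th)+.172; z=.107*np.cos(th)+.172*np.sin(th)-.107
    return G0+bx*x+Z*z
H=G0+np.array([0,0,.008])+bx*.172-Z*.107
def mask(img):
    im=cv2.GaussianBlur(img,(3,3),0).astype(int)
    hsv=cv2.cvtColor(cv2.GaussianBlur(img,(3,3),0),cv2.COLOR_BGR2HSV)
    return (hsv[...,0]<16)&(hsv[...,1]>105)&(hsv[...,2]>60)
def front(img):
    m=mask(img)[126:215,262:290]   # rows x cols
    r=np.where(m.sum(1)>=8)[0]
    return 126+r[0] if len(r) else -1, m
E
python3 - <<'E'
from h import *
im=cv2.imread('pics/t2.png'); r,m=front(im); print(r); print("\n".join(f"{i+126} {''.join('#' if v else '.' for v in row)}" for i,row in enumerate(m)))
print(im[150,275],im[188,272],im[195,270], H)
E
```

```text
183
126 ............................
127 ............................
128 ............................
129 ............................
130 ............................
131 ............................
132 ............................
133 ............................
134 ............................
135 ............................
136 ............................
137 ............................
138 ............................
139 ............................
140 ............................
141 ............................
142 ............................
143 ............................
144 ............................
145 ............................
146 ............................
147 ............................
148 ............................
149 ............................
150 ............................
151 ............................
152 ............................
153 ............................
154 ............................
155 ............................
156 ............................
157 ............................
158 ............................
159 ...
[... 1217 characters left out ...]
 ..#####################.....
197 .######################.....
198 ######################......
199 ######################......
200 #######################.....
201 ########################....
202 #########################...
203 #########################...
204 #########################...
205 #########################...
206 ########################....
207 ########################....
208 .######################.....
209 ..###################.......
210 ....################........
211 ..............####..........
212 ............................
213 ............................
214 .#######....................
[160 218 232] [ 66  88 131] [ 76 118 171] [0.67937397 0.15348411 0.06516   ]
```

```bash
cat >> h.py <<'E'
def pred(t,th):
    r=onz(t,(273,183),.09)-H; u,w=r@bx,r[2]
    p=H+bx*(u*np.cos(th)+w*np.sin(th))+Z*(w*np.cos(th)-u*np.sin(th))
    return proj(t,p)[1]
E
python3 - <<'E'
from h import *
for th in (.03,.06,.085):
    ctrl.move_linear(tcp(th),speed=0.03); s=state(); print(th,s["t"],np.round(s["force"],2),np.round(tcp(th)-s["eef_pos"],4),s["finger_gap"])
t=grab_frame("top"); print(front(t["color"])[0],pred(t,0),pred(t,.085),pred(t,.3))
cv2.imwrite('pics/t3.png',cv2.resize(t["color"][105:285,220:330],None,fx=3.3,fy=3.3,interpolation=2))
a=grab_frame("side")["color"][145:255,200:370]; cv2.imwrite('pics/s3.png',cv2.resize(a,None,fx=4.5,fy=4.5,interpolation=2))
E
```

```text
0.03 5.1 [-1.27  2.32 -2.64] [0.0005 0.     0.0006] 0.012137600345947101
0.06 5.45 [-1.84  1.15 -3.73] [0.0003 0.     0.0002] 0.0116743273994609
0.085 5.7667 [-4.5   0.38 -0.5 ] [-0.0001  0.0001 -0.0007] 0.012186340039852913
182 183.2551882013455 182.29755520452068 179.98337693065673
```

View pics/s3.png

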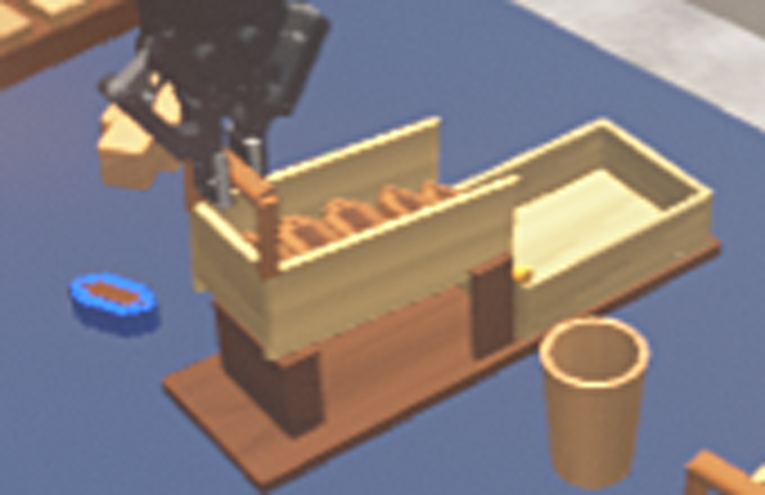

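The bin lifts cleanly: its floor is clear of the stand and the front boat is still at row 182. I'll raise it slowly and watch boat 1 after each step.

Run:
```python
from h import *
th=.085; log=[]; hit=False
while th<.47:
    th+=.012
    ctrl.move_linear(tcp(th),speed=0.03)
    for k in range(2):
        ctrl.sleep(.06); t=grab_frame("top"); fr=front(t["color"])[0]; d=fr-pred(t,th)
        if d<-1.8: hit=True;break
    log.append((round(th,3),int(fr),round(float(d),1)))
    if hit: break
print(log[::2],log[-3:])
np.save("th.npy",th)
for i in range(5):
    ctrl.sleep(.15);t=grab_frame("top");print(state()["t"],front(t["color"])[0])
cv2.imwrite('pics/t4.png',cv2.resize(t["color"][105:285,220:330],None,fx=3.3,fy=3.3,interpolation=2))
a=grab_frame("side")["color"][125:255,200:370]; cv2.imwrite('pics/s4.png',cv2.resize(a,None,fx=4.5,fy=4.5,interpolation=2))
print(th,state()["force"])
```

```text
[(0.097, 182, -0.2), (0.121, 182, 0.1), (0.145, 182, 0.4), (0.169, 182, 0.6), (0.193, 182, 0.9), (0.217, 182, 1.1), (0.241, 181, 0.4), (0.265, 178, -2.3)] [(0.241, 181, 0.4), (0.253, 181, 0.5), (0.265, 178, -2.3)]
12.9583 173
13.1583 177
13.3583 170
13.5583 164
13.7583 151
0.2650000000000001 [-8.48156501  0.44523185  4.31159572]
```

View pics/t4.png

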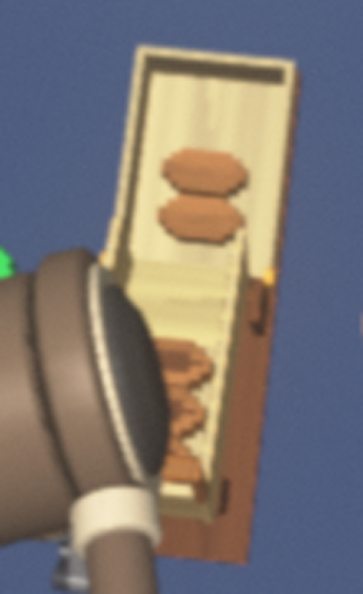

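View pics/s4.png

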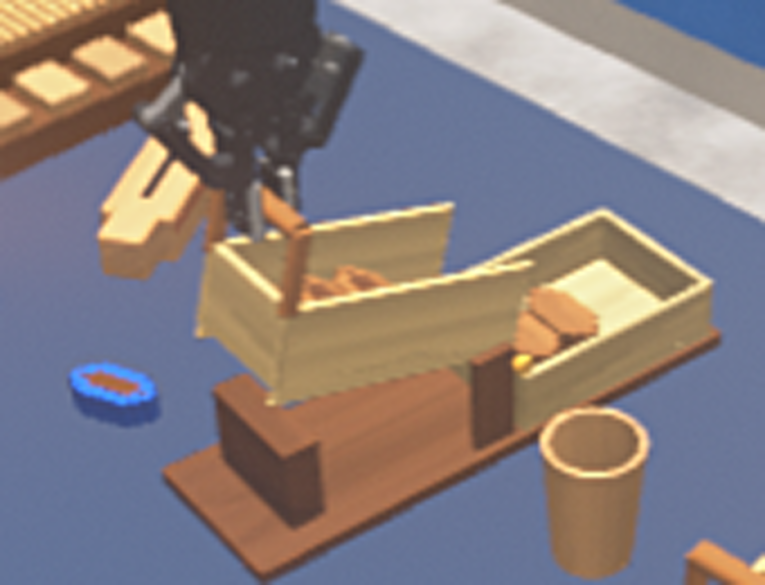

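Both front boats are in the tray, around (281,157) and (281,171) in the full top picture, and three remain in the bin. I'll hold briefly, then lower along the arc.

Run:
```python
from h import *
ctrl.sleep(.5); t=grab_frame("top");print(front(t["color"])[0])
cv2.imwrite('pics/t5a.png',cv2.resize(t["color"][105:285,220:330],None,fx=3.3,fy=3.3,interpolation=2))
th=float(np.load("th.npy"))
for x in np.linspace(th,0.02,10)[1:]:
    ctrl.move_linear(tcp(x),speed=0.035); 
s=state();print(s["t"],s["force"],s["finger_gap"])
for x in (.012,.006,0.):
    h=ctrl.move_linear(tcp(x),speed=0.015,f_stop=6); s=state();print(x,h,s["t"],np.round(s["force"],2),s["eef_pos"])
    if h: break
t=grab_frame("top")
cv2.imwrite('pics/t5.png',cv2.resize(t["color"][105:285,220:330],None,fx=3.3,fy=3.3,interpolation=2))
a=grab_frame("side")["color"][145:255,200:370]; cv2.imwrite('pics/s5.png',cv2.resize(a,None,fx=4.5,fy=4.5,interpolation=2))
```

```text
151
17.1333 [-7.35396699 -0.0223057   2.71395964] 0.01192694932643925
0.012 False 17.3917 [-7.45 -0.41  3.31] [0.51028402 0.17187044 0.16741132]
0.006 False 17.6417 [-6.86 -0.76  2.83] [0.50968835 0.17193863 0.1664571 ]
0.0 False 17.8917 [-8.66  0.79  4.86] [0.50910198 0.17201137 0.16552635]
```

View pics/t5.png

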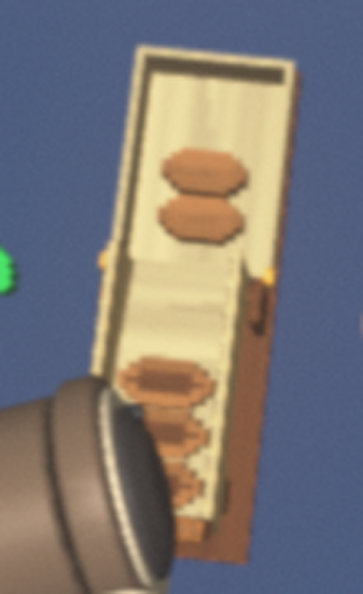

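View pics/s5.png

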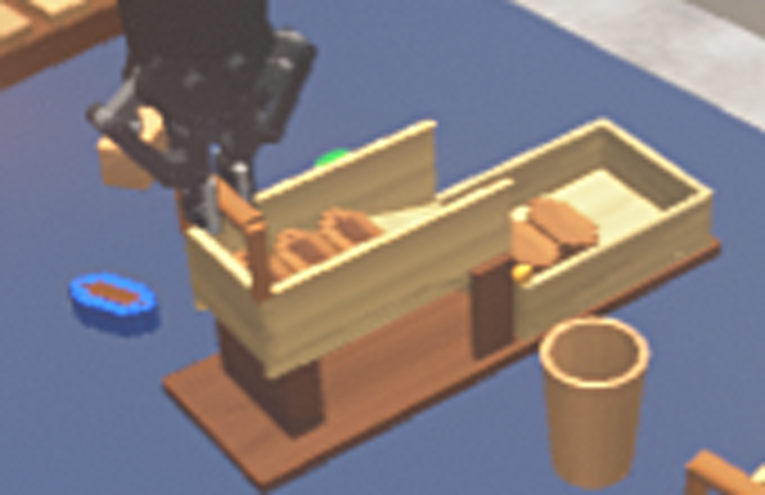

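Run:
```python
from h import *
for i in range(3):
    ctrl.sleep(.1);s=state();print(s["t"],np.round(s["force"],2),s["eef_pos"])
h=ctrl.move_linear(tcp(0)-Z*.003,speed=0.01,f_stop=5); s=state();print(h,s["t"],np.round(s["force"],2),s["eef_pos"])
```

```text
18.0917 [-7.66 -0.52  3.21] [0.50909801 0.17198372 0.16549286]
18.1917 [-7.73  0.66  4.16] [0.5090961  0.17201401 0.16550311]
18.2917 [-6.98 -0.34  3.96] [0.50909124 0.17198578 0.16549254]
True 18.5333 [-0.31 -0.02  4.08] [0.50844161 0.17208428 0.16456795]
```

Run:
```python
from h import *
p=state()["eef_pos"]
for dz in (.001,.002,.003):
    ctrl.move_linear(p-Z*dz,speed=0.01,f_stop=8); ctrl.sleep(.15); s=state();print(dz,s["t"],np.round(s["force"],2),np.round(s["moment"],2),s["eef_pos"])
    if s["force"][2]>9: break
a=grab_frame("side")["color"][145:255,200:370]; cv2.imwrite('pics/s6.png',cv2.resize(a,None,fx=4.5,fy=4.5,interpolation=2))
b=cv2.imread('pics/s2.png')[145:255,200:370]; d=cv2.absdiff(a,b); d[:, :]=np.clip(d.astype(int)*3,0,255); cv2.imwrite('pics/d6.png',cv2.resize(d,None,fx=4.5,fy=4.5,interpolation=2))
```

```text
0.001 19.3417 [-6.06  0.09  5.98] [-0.05  0.4  -0.06] [0.508424   0.17206439 0.16454659]
0.002 19.7417 [-6.06 -0.53  9.5 ] [-0.06  0.87 -0.02] [0.5083115  0.17207313 0.16407844]
```

View pics/d6.png

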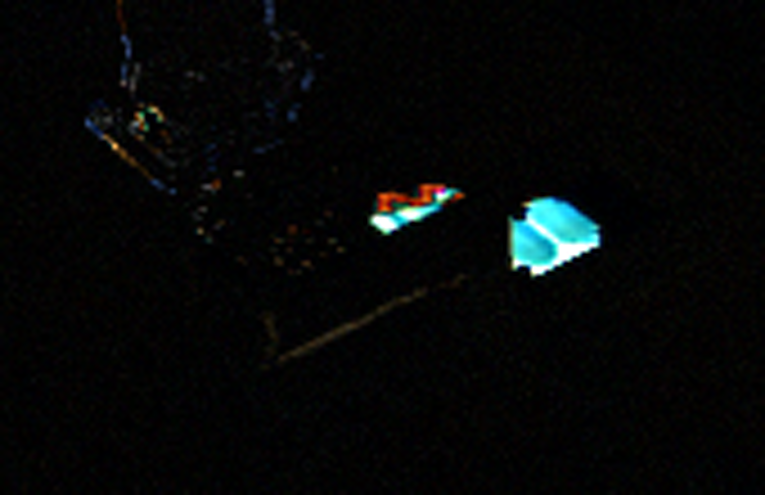

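Compared with the picture before the lift, the bin is back in place and only the two boats differ. I'll release and back straight up.

Run:
```python
from h import *
claw.release(); s=state();print(s["t"],np.round(s["force"],2),s["finger_gap"])
ctrl.move_linear(s["eef_pos"]+Z*.10,speed=0.08); ctrl.sleep(.3)
s=state();print(s["t"],np.round(s["force"],2))
t=grab_frame("top");cv2.imwrite('pics/t7.png',cv2.resize(t["color"][105:285,220:330],None,fx=3.3,fy=3.3,interpolation=2))
a=grab_frame("side")["color"][145:255,200:370]; cv2.imwrite('pics/s7.png',cv2.resize(a,None,fx=4.5,fy=4.5,interpolation=2))
```

```text
20.4917 [-0.26 -0.21  0.17] 0.08568084648208532
22.1917 [1.05 0.55 0.37]
```

View pics/t7.png

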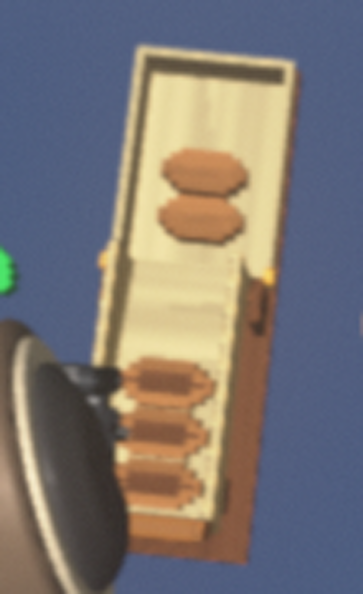

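View pics/s7.png

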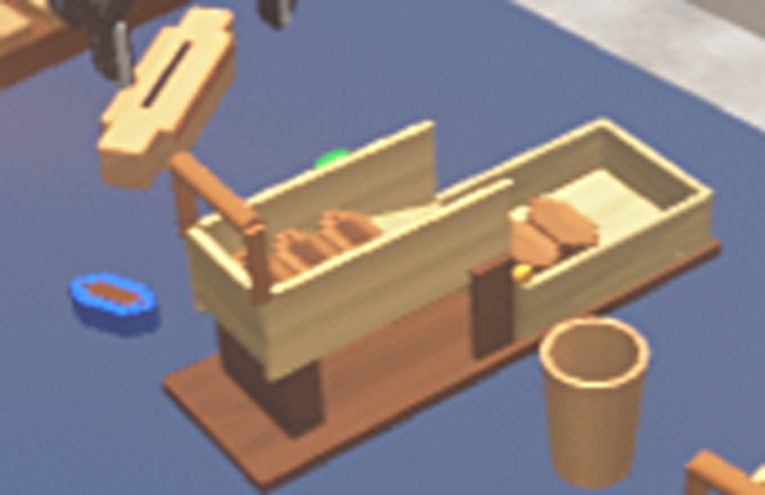

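The bin is level on its stand with three boats in it, two boats are in the tray, and the gripper is well clear.

```bash
python3 -c "
from bench import ctrl;ctrl.job_done()"
```

```text
the job is handed in; nothing more can be done
```

The job is done and handed in at about 22 s of the 45 s allowed.

- **Lift and pour:** I pinched the boat bin's handle from above and raised it in steps of 0.012 rad. The top camera saw boat 1 move at a commanded tilt of about 0.265 rad. I held there until both front boats were in the tray.
- **Lowering:** I took the bin back down along its arc and pressed lightly until it sat on its stand, then let go and backed off 10 cm.
- **Last checks:** The final pictures show two boats in the tray, lying upside down, and three boats in their places in the bin. A side picture taken just before release matched the one from before the lift, apart from the two boats that left and the gripper itself. The gripper is clear, with about 1 N or less on the tool.
- **One disagreement:** At the commanded level position the gripper still stood 1.4 mm high. The bar had probably crept in the fingers, so I pressed down about 1.5 mm further, to 9.5 N, before releasing. The true hold angle may therefore differ from 0.265 by about 0.01 rad.

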